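# Set up a coated test panel on the inspection stand

### The arm

A 6-joint arm with a two-finger parallel gripper is mounted at the origin on a cart in front of the work surface, level with it; the furniture and walls round the work are solid. World frame = base frame: x ahead of the robot, y to its left, z up, the work surface at z = 0. Lengths are in m, angles in rad, forces in N, time in s.
With the tool pointing down it reaches from about 0.4 to 0.925 m from the base axis. Payload 3.4 kg.
Tool frame: the origin (TCP) lies on the centre line of the jaws, within the pads' length; the fingertips stand 17 mm ahead of it and the grasp point (between the pads) lies 2 mm behind it; z points along the fingers, y is the line along which they close (so a half turn about z gives the same grasp; the last joint's range is limited). The gripper opens to 85 mm and grips with 20 to 120 N. Pads are 22 mm wide; open, the fingers measure 114 mm over their backs; the gripper's body (76 mm by 85 mm) begins 54 mm behind the grasp point. The pads swing forward as they close: fully open they stand 13 mm farther back than shut.
Start: joints at [-1.28, 0.307, 1.506, -0, 1.328, -0.073], TCP at [0.205, -0.537, 0.248] pointing down, gripper open.
Joint ranges: [-3.12, 3.12], [-1.05, 2.28], [0.14, 2.33], [-1.42, 4.57], [0.1, 2.73], [-2.68, 2.68]. Speed limits (rad/s): [2.57, 2.57, 3.14, 3.14, 3.14, 3.14].

### API

Orientations are given as [roll, pitch, yaw] about the fixed x, y, z axes, in that order (R = Rz(yaw) Ry(pitch) Rx(roll)).
In Python, from station import read_state, read_camera, sign_off gives the robot as it stands.
- The arm moves only by the shell command python3 -m handwheel 'ROWS' [FORCE]. ROWS is a JSON object of lists of equal length, an entry for each row: "grip": the opening, from 0 (shut) to 1 (fully open); "delta_pos": the shift along the tool's x, y, z in mm, a list of three; "twist": the turn about the tool's z in rad. A call has 1 to 20 rows; each row shifts and turns the commanded pose from where the row before left it, along the tool's axes as they then stand; what a row does not reach is not made up. A row lasts 1/10 s, in which the tool goes at most 50 mm and 8.59 degrees, less where a joint would pass 70% of its speed; a pose out of reach is approached as far as the arm can. A call is refused whole if a number of a shift passes 50 or a number of a turn 0.15, either way. A call with a gripper value outside its range is refused whole. The fingers move at their own pace and stop on an object; FORCE is the grip in N (left out, the last holds). Time passes only in rows, so rows that do not move let the fingers close. It gives the time, the measured TCP pose, the force, the opening and the grip force at its end, in the units of the state.
- read_state(): the state, without advancing time (a new reading comes with each control period).
- read_camera(name): name is "scene" or "top" or "wrist"; returns a dict with "image" (480x640x3 uint8, red, green, blue), "K" (3x3 intrinsics, pixels), "dist" ([k1, k2, p1, p2, k3] as OpenCV has them; the pictures are not rectified), "xyz" and "rotation" of the camera in the world. Camera axes: x right, y down, z forward; pixel columns grow to the right and rows downward; lengths in m; the calibration is good to about 2 mm. A picture is of the moment at which its call begins. There is no depth.
- sign_off(): hands the job in; it is judged then, once.
The state is a dict: "time": time; "joint_positions": joint angles; "joint_vel": joint speeds; "tau": joint torques, N m; "position": TCP position; "orientation": TCP orientation; "ft_force": force on the tool from outside, world axes, zero at the start; "torque": the same for the moment, N m; "grip_width": finger opening in m; "grip_force": force on a finger pad.
Only numpy, scipy, OpenCV 4.12 (cv2) and the standard library are available. Lean on these libraries where they do the work, as an engineer would, in place of code of your own. Each camera call takes 0.05 s, during which the arm holds its last target. There are 200 camera calls.

### The job

The inspection stand's telescoping rest was left drawn out for a taller panel: first push it down until both tubes are fully home. Then take the blue panel out of the wire rack and lean it on the stand with its painted side to the front, its lower edge in the middle of the three foot grooves and its back square and centred against the rest's bar, so that it leans back at 30 degrees; do not let it drop or slide, and leave the red panel and the other things alone.

Things in the scene. Friction and masses are not known exactly. Their poses are not given: they have to be found in the camera images.
- stand: Grey panel stand, fixed: foot plate 180 x 140 x 10 mm with four aluminium ribs along y (128 mm long, 6 mm thick, tops 18 mm above the bench) that form three foot grooves, 16 mm wide, 22 mm apart, floors 10 mm above the bench; behind them a telescoping mast with a bar on top. Origin on the bench; -x is the front; grooves centred at x = -29.5, -7.5, 14.5 mm, mast at x = 55 mm, y = 0
- groove (a point): Centre of the floor of the middle foot groove, axes as the stand's
- rest_bar (a point): Centre of the rest's horizontal bar, on the mast's axis: 118 mm long along the stand's y, black rubber, radius 7.5 mm (8.5 mm at its steel middle), carried by the inner tube. With both tubes home it is 102 mm above the bench. May be pressed straight down on top of its middle
- rest_inner (a joint): How far the inner tube of the rest is drawn out of the middle tube, in m: 0 is fully home, 0.036 fully out. Slides straight down when the bar is pressed, against about 3 N of friction; stays where it is left. It slides more easily than the middle tube, so it goes home first
- rest_middle (a joint): How far the middle tube is drawn out of the outer tube, in m: 0 is fully home, 0.036 fully out. Slides against about 7 N of friction; stays where it is left. Both tubes end on hard stops
- panel_rack: White wire rack, fixed, 146 x 84 mm, with three upright panel slots across it, at x = -45, 0 and 45 mm, each between pairs of 62 mm high wires at y = -36 and 36 mm, with 1 mm play to each side. Origin under its centre on the bench. The middle slot is empty
- blue_panel_center (a point): Centre of the blue panel, a rigid coated aluminium test panel 100 mm wide (its y), 160 mm tall (its z, up), 6 mm thick (its x), about 0.26 kg; its -x face (with a scribed lattice) and its edges are painted blue, its +x face is bare metal. It starts upright in an outer slot, lower edge 10 mm above the bench, and is drawn straight up by its top edge
- blue_panel_foot (a point): Middle of the blue panel's lower edge face, half-way through its thickness, 80 mm below its centre; axes as the panel's
- red_panel: A like panel painted red, in the other outer slot of the rack; leave it. Origin at its centre
- wash_bottle: White plastic bottle with a red nozzle, 52 mm across, 164 mm tall, behind the work; origin under its base
- loupe: Black stand loupe, 39 mm across, 24 mm tall, behind the stand; origin under its base
- swab_tub: Clear tub of cotton swabs, 77 mm across, 82 mm tall, behind to the right; origin under its base
There are look-alikes about, which are no part of the job. Leave any purple look-alike of the part that bears blue_panel_center alone.

How it is judged:
On the way:
1. both tubes of the rest are pushed fully home (each within 3 mm) while the blue panel still stands in the rack (value of joint each of rest_inner, rest_middle below 0.003 m and distance of blue_panel_center from where it was at the start of the episode below 0.02 m), for 0.2 s.
At the end, for the whole second after the job is handed in: Both tubes of the rest are home (within 3 mm); the blue panel stands released and at rest with its lower edge in the middle groove, painted side to the stand's front, leaning back 30 degrees (26.5 to 33.5), square to the bar within 5 degrees and centred within 15 mm (value of joint each of rest_inner, rest_middle below 0.003 m and angle between blue_panel_center's own x axis and vertical between 2.033 and 2.155 rad and angle between the y axis of blue_panel_center and the y axis of stand, either way round below 0.09 rad and x of blue_panel_foot in the frame of groove between -0.009 and 0.009 m and y of blue_panel_foot in the frame of groove between -0.015 and 0.015 m and z of blue_panel_foot in the frame of groove below 0.006 m and linear speed of blue_panel below 0.02 m/s and angular speed of blue_panel below 0.1 rad/s); the robot touches nothing.
It fails at once if the blue panel is dropped, falls or slides off: it moves faster than 0.3 m/s with no finger on it (linear speed of blue_panel above 0.3 m/s and contact force between the fingers and blue_panel below 0.01 N).
It fails at once if the red panel is moved by more than 20 mm (distance of red_panel from where it was at the start of the episode above 0.02 m).
It fails at once if the wash bottle, the loupe or the swab tub is moved by more than 20 mm (distance of any of wash_bottle, loupe, swab_tub from where it was at the start of the episode above 0.02 m).
It also fails if it takes over 54 s, if anything falls off the work surface, if the arm or the gripper's body presses on something with over 40 N, if the wrist force passes 120 N, or if a joint passes its speed limit or range.

## Working session

There is one attempt and no reset: what is moved stays moved. The work goes in short steps, Python scripts to look and compute and a shell command to move; the robot and the scene stay as the last step left them, time stands still between calls to the robot, and variables do not carry over. Pictures are saved under pics/ and viewed, at most 10 in all, crops included, and the job is handed in when it is done.

```bash
mkdir -p pics; ls
cat > h.py <<'E'
import numpy as np, cv2, json
from station import read_state, read_camera, sign_off
from scipy.spatial.transform import Rotation as Ro
def save(n):
    c=read_camera(n); return c
def ray(c,px):
    u=cv2.undistortPoints(np.array([[px]],float),np.array(c["K"]),np.array(c["dist"]))[0,0]
    return np.array(c["xyz"]), np.array(c["rotation"])@np.array([u[0],u[1],1])
def atz(c,px,z):
    o,d=ray(c,px); return o+d*(z-o[2])/d[2]
def proj(c,P):
    R=np.array(c["rotation"]); p=(np.atleast_2d(P)-np.array(c["xyz"]))@R
    return cv2.projectPoints(p,np.zeros(3),np.zeros(3),np.array(c["K"]),np.array(c["dist"]))[0][:,0]
def tri(ps):
    A=0;b=0
    for c,px in ps:
        o,d=ray(c,px); d=d/np.linalg.norm(d); M=np.eye(3)-np.outer(d,d); A=A+M; b=b+M@o
    return np.linalg.solve(A,b)
E
python3 - <<'E'
from h import *
import pickle
for n in ("scene","top"):
    c=read_camera(n); pickle.dump(c,open(n+".pkl","wb"))
    cv2.imwrite(f"pics/{n}0.png",c["image"][:,:,::-1]); print(n,c["xyz"],np.round(c["rotation"],3).tolist())
print(read_state())
E
```

```text
pics
scene [0.25912754 0.60006723 0.79801646] [-2.354, 0.015, -2.673]
top [ 0.37391967 -0.05924148  1.33627306] [-2.985, 0.004, -1.573]
{'time': 0.1, 'joint_positions': array([-1.27950974e+00,  3.07494807e-01,  1.50752840e+00, -3.08289592e-05,
        1.32839813e+00, -7.34930435e-02]), 'joint_vel': array([-1.76833707e-03, -2.66588531e-03, -1.36997531e-03, -9.13900228e-05,
       -6.87212596e-04,  5.97478448e-04]), 'tau': array([-6.07629099e-04, -4.58531964e+01, -2.52607208e+01, -2.38341408e-04,
        5.55064558e-03,  3.94185122e-05]), 'position': array([ 0.20492937, -0.53661378,  0.24748047]), 'orientation': array([-3.13976670e+00, -1.04441805e-04,  3.64786967e-01]), 'ft_force': array([-0.19806354, -0.49991698, -0.27585355]), 'torque': array([ 0.02569292,  0.00504776, -0.02267415]), 'grip_force': 0.0, 'grip_width': 0.08577726517749203}
```

View pics/scene0.png

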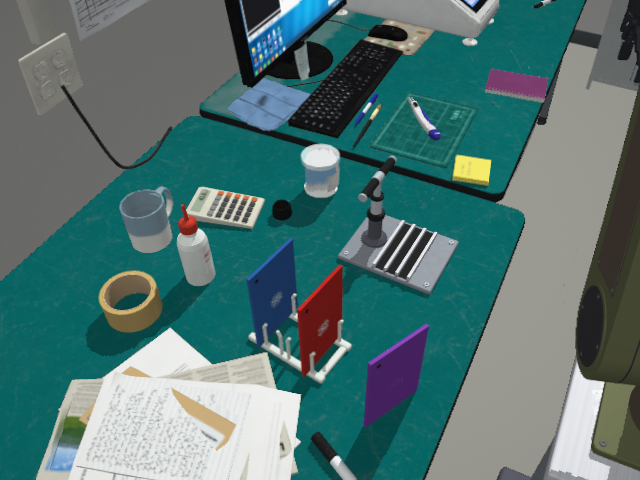

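View pics/top0.png

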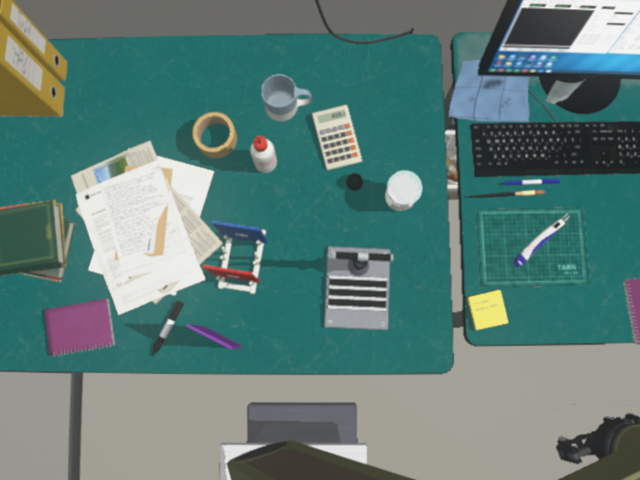

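The scene picture shows blue (273,293), red (321,320) and purple (396,375) panels. Blue stands in the rack's rear slot, and purple stands alone outside the rack, so it is the look-alike. The stand is at top-view (358,288). I'll enlarge both views to confirm and measure.

```bash
sed -i 's/np.array(c\["rotation"\])/Ro.from_euler("xyz",c["rotation"]).as_matrix()/' h.py
python3 - <<'E'
import pickle,cv2
c=pickle.load(open("scene.pkl","rb"))["image"][:,:,::-1]; t=pickle.load(open("top.pkl","rb"))["image"][:,:,::-1]
f=lambda a:cv2.resize(a,None,fx=4,fy=4,interpolation=cv2.INTER_CUBIC)
cv2.imwrite("pics/t1.png",f(t[210:340,200:400]))
cv2.imwrite("pics/s1.png",cv2.resize(c[150:390,240:470],None,fx=2.5,fy=2.5,interpolation=cv2.INTER_CUBIC))
E
```

```text
(no output)
```

View pics/t1.png

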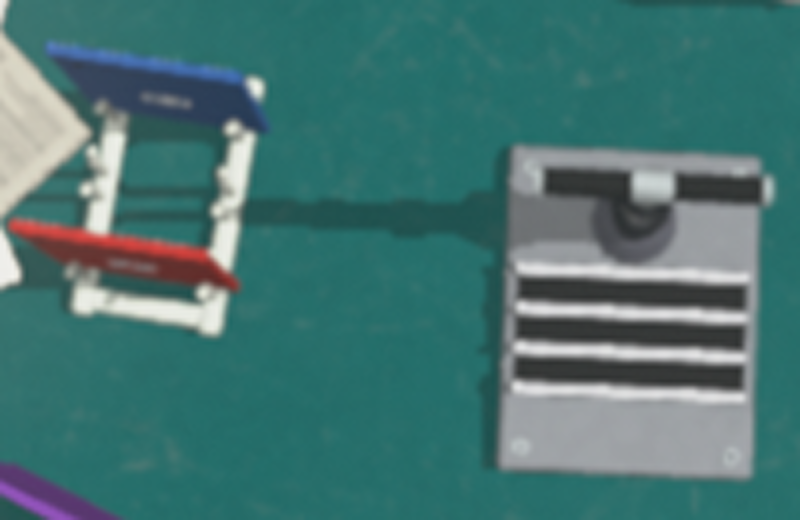

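View pics/s1.png

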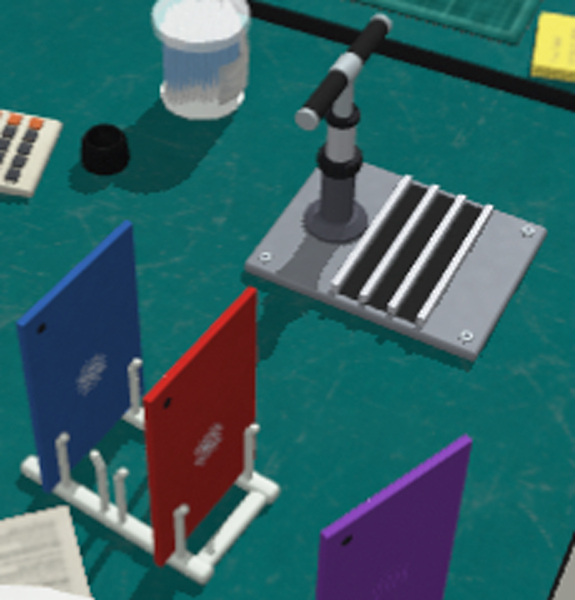

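Confirmed: the blue panel, lattice side towards the robot, is in the rack's rear slot. Its top corners are at crop-scene (20,322) and (130,224). The stand's front also faces the robot, so no half turn is needed. I'll fit the poses now.

Run:
```python
from h import *
import pickle
from scipy.optimize import least_squares
S=pickle.load(open("scene.pkl","rb"));T=pickle.load(open("top.pkl","rb"))
t=lambda u,v:np.array([u/4+200-.4,v/4+210-.4]); s=lambda u,v:np.array([u/2.5+240-.3,v/2.5+150-.3])
def fit(name,obs,x0):
    def pts(p,q): 
        R=Ro.from_euler("z",p[2]).as_matrix(); return R@np.array(q)+[p[0],p[1],0]
    f=lambda p:np.concatenate([proj(c,pts(p,q))[0]-px for c,px,q in obs])
    r=least_squares(f,x0,x_scale=[.01,.01,.05],loss="soft_l1"); print(name,np.round(r.x,4),np.round(r.fun.reshape(-1,2),1).tolist()); return r.x
a,b=.09,.07
st=fit("stand",[(T,t(513,147),(a,b,.01)),(T,t(762,158),(a,-b,.01)),(T,t(750,478),(-a,-b,.01)),(T,t(497,467),(-a,b,.01)),
 (S,s(547,232),(-a,-b,.01)),(S,s(475,357),(-a,b,.01)),(S,s(245,270),(a,b,.01)),
 (T,t(513,268),(.0285,.064,.018)),(T,t(747,278),(.0285,-.064,.018)),(T,t(512,388),(-.0435,.064,.018)),(T,t(745,397),(-.0435,-.064,.018))],[.55,-.15,0])
bl=fit("blue",[(T,t(48,45),(.003,.05,.17)),(T,t(242,74),(.003,-.05,.17)),(T,t(268,130),(-.003,-.05,.01)),
 (S,s(20,323),(-.003,.05,.17)),(S,s(131,223),(-.003,-.05,.17)),(S,s(45,488),(-.003,.05,.01))],[.55,.05,0])
rd=fit("red",[(T,t(10,221),(.003,.05,.17)),(T,t(210,253),(.003,-.05,.17)),(T,t(240,290),(-.003,-.05,.01)),
 (S,s(146,400),(-.003,.05,.17)),(S,s(257,290),(-.003,-.05,.17)),(S,s(163,564),(-.003,.05,.01))],[.5,.05,0])
print("bar mid",tri([(T,t(653,186)),(S,s(346,68))]))
R=Ro.from_euler("z",st[2]).as_matrix()
print("mast",R@[.055,0,0]+[st[0],st[1],0],"groove",R@[-.0075,0,0]+[st[0],st[1],0])
```

```text
stand [ 0.4879 -0.1426 -0.0514] [[-0.8, -0.4], [-0.6, -0.2], [-0.2, 0.7], [-0.6, 0.4], [3.8, -1.0], [3.3, 0.3], [2.0, -2.2], [0.7, -3.7], [-0.0, -3.4], [-0.6, -1.1], [-0.6, -0.5]]
blue [ 0.6035  0.1069 -0.2075] [[-0.2, -4.6], [0.1, -1.8], [-0.1, 0.1], [-0.1, 0.0], [2.5, -0.2], [0.5, 1.3]]
red [ 0.5134  0.1225 -0.1968] [[0.2, -3.5], [-0.4, -1.7], [-0.5, -0.1], [1.7, 0.1], [2.7, -0.4], [-0.5, 0.7]]
bar mid [ 0.54070126 -0.14573509  0.15428451]
mast [ 0.54286544 -0.1453757   0.        ] groove [ 0.48044792 -0.14216582  0.        ]
```

```bash
cat >> h.py <<'E'
def tool(dx,dy,dz,yaw):
    "world shift m -> tool mm"
    c,s=np.cos(yaw),np.sin(yaw); return np.round(1000*np.array([c*dx+s*dy,s*dx-c*dy,-dz]),1)
E
python3 - <<'E'
from h import *
import pickle
from scipy.optimize import least_squares
S=pickle.load(open("scene.pkl","rb"));T=pickle.load(open("top.pkl","rb"))
t=lambda u,v:np.array([u/4+200-.4,v/4+210-.4]); s=lambda u,v:np.array([u/2.5+240-.3,v/2.5+150-.3])
a,b=.09,.07
# p: stand x y yaw plateoff barz | blue x y yaw | red x y
obs=[]
for c,px,q in [(0,t(513,147),(a,b,.01)),(0,t(762,158),(a,-b,.01)),(0,t(750,478),(-a,-b,.01)),(0,t(497,467),(-a,b,.01)),(1,s(547,232),(-a,-b,.01)),(1,s(475,357),(-a,b,.01)),(1,s(245,270),(a,b,.01))]: obs.append((c,px,'p',q))
for c,px,q in [(0,t(515,268),(.0255,.064,.018)),(0,t(748,278),(.0255,-.064,.018)),(0,t(512,388),(-.0405,.064,.018)),(0,t(745,397),(-.0405,-.064,.018)),(1,s(333,291),(.0255,.064,.018)),(1,s(409,179),(.0255,-.064,.018)),(1,s(421,322),(-.0405,.064,.018)),(1,s(490,208),(-.0405,-.064,.018))]: obs.append((c,px,'s',q))
for c,px,q in [(0,t(653,186),0),(1,s(346,68),0),(0,t(541,180),.059),(0,t(772,190),-.059),(1,s(307,118),.059),(1,s(382,20),-.059)]: obs.append((c,px,'m',q))
for k,L in dict(b=[(0,t(48,45),(.003,.05,.17)),(0,t(242,74),(.003,-.05,.17)),(0,t(268,130),(-.003,-.05,.01)),(1,s(20,323),(-.003,.05,.17)),(1,s(131,223),(-.003,-.05,.17)),(1,s(45,488),(-.003,.05,.01))],
 r=[(0,t(10,221),(.003,.05,.17)),(0,t(210,253),(.003,-.05,.17)),(0,t(240,290),(-.003,-.05,.01)),(1,s(146,400),(-.003,.05,.17)),(1,s(257,290),(-.003,-.05,.17)),(1,s(163,564),(-.003,.05,.01))]).items():
    for o in L: obs.append((o[0],o[1],k,o[2]))
def cam(c,d):
    c=dict(c);c["xyz"]=np.array(c["xyz"])+d[:3]; c["rotation"]=(Ro.from_rotvec(d[3:])*Ro.from_euler("xyz",c["rotation"])).as_euler("xyz"); return c
def f(p):
    C=[cam(T,p[10:16]),cam(S,p[16:22])]; out=[]
    for c,px,k,q in obs:
        if k=='m': q=(.055,q,p[4])
        if k=='p': q=(q[0]+p[3],q[1],q[2])
        x,y,w=(p[0],p[1],p[2]) if k in'spm' else (p[5],p[6],p[7]) if k=='b' else (p[8],p[9],p[7])
        P=Ro.from_euler("z",w).as_matrix()@np.array(q)+[x,y,0]
        out.append(proj(C[c],P)[0]-px)
    return np.concatenate(out+[p[10:13]/.0015,p[16:19]/.0015,p[13:16]/.002,p[19:22]/.002])
r=least_squares(f,[.488,-.143,-.05,0,.154,.6,.107,-.17,.51,.122]+[0]*12,x_scale=[.01]*22,loss="soft_l1")
p=r.x; print(np.round(p,4)); F=r.fun[:2*len(obs)].reshape(-1,2)
for o,e in zip(obs,F): print(o[0],o[2],np.round(e,1),end="; ")
R=Ro.from_euler("z",p[2]).as_matrix(); print("\nmast",R@[.055,0,0]+[p[0],p[1],0],"groove",R@[-.0075,0,0]+[p[0],p[1],0])
E
```

```text
[ 4.863e-01 -1.437e-01 -4.750e-02  5.200e-03  1.582e-01  6.037e-01
  1.052e-01 -1.705e-01  5.140e-01  1.208e-01  1.300e-03 -1.000e-04
 -0.000e+00 -2.000e-04 -1.800e-03 -1.200e-03 -1.300e-03  1.000e-04
  5.000e-04 -3.100e-03  9.000e-04 -1.000e-04]
0 p [-0.6 -0.2]; 0 p [-0.4 -0.3]; 0 p [0.3 0.6]; 0 p [-0.   0.6]; 1 p [ 0.5 -0.7]; 1 p [0.1 0.5]; 1 p [-1.  -1.7]; 0 s [0.4 0.2]; 0 s [-0.   0.2]; 0 s [-0.2  0.1]; 0 s [-0.1  0.3]; 1 s [ 0.3 -1.6]; 1 s [-0.1 -0.4]; 1 s [-0.4 -0.4]; 1 s [ 0.2 -0.3]; 0 m [-0.2 -0.2]; 1 m [-0.  -0.2]; 0 m [-1.9  0.1]; 0 m [-0.3  0.1]; 1 m [-0.4 -0.1]; 1 m [0.4 0.2]; 0 b [ 0.1 -2. ]; 0 b [ 0.8 -1.1]; 0 b [0.6 0.9]; 1 b [-0.2  0.9]; 1 b [ 0.4 -0.2]; 1 b [0.2 2.2]; 0 r [ 0.6 -1.3]; 0 r [ 0.3 -0.8]; 0 r [0.2 0.7]; 1 r [0.9 0.7]; 1 r [ 0.4 -0.3]; 1 r [-1.5  1.3]; 
mast [ 0.54120224 -0.14630775  0.        ] groove [ 0.47877288 -0.14333704  0.        ]
```

```bash
python3 -m handwheel '{"grip":[0,0,0,0,0,0,0,0,0,0,0,0,0,0,0,0,0,0,0,0],"twist":[-0.145,-0.145,-0.145,-0.145,-0.145,-0.145,-0.145,-0.145,0,0,0,0,0,0,0,0,0,0,0,0],"delta_pos":[[0,0,0],[0,0,0],[0,0,0],[0,0,0],[0,0,0],[0,0,0],[0,0,0],[0,0,0],[33.8,26.4,0],[33.8,26.4,0],[33.8,26.4,0],[33.8,26.4,0],[33.8,26.4,0],[33.8,26.4,0],[33.8,26.4,0],[33.8,26.4,0],[33.8,26.4,0],[33.8,26.4,0],[33.8,26.4,0],[33.8,26.4,0]]}' 60
python3 - <<'E'
from h import *
import pickle
c=read_camera("wrist"); pickle.dump(c,open("w1.pkl","wb")); cv2.imwrite("pics/w1.png",c["image"][:,:,::-1])
s=read_state(); print(s["position"],s["orientation"],s["ft_force"],c["xyz"],c["rotation"])
print(proj(c,[[.5412,-.1463,.158],[.4788,-.1433,.01]]), proj(c,[s["position"]+[0,0,-.017]]))
E
```

```text
time: 2.1
position: [0.5409, -0.1449, 0.2479]
orientation: [-3.141, -0.0, 1.525]
ft_force: [-0.5, -0.6, 0.2]
grip_width: 0.0001
grip_force: 0.0
[ 0.54546552 -0.14000226  0.24798204] [ 3.13752609 -0.00511457  1.52766114] [4.52353079 2.12245173 0.33010878] [ 0.54594389 -0.07647828  0.373404  ] [ 2.86672218e+00  2.22484452e-04 -4.63379902e-02]
[[319.74484243 259.64407857]
 [249.70912807 207.40368381]] [[329.24823069 304.24636554]]
```

View pics/w1.png

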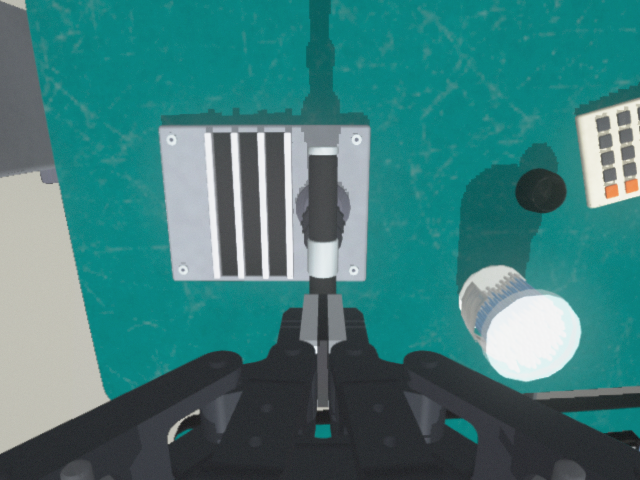

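The bar's steel middle is at (322,257) and the middle groove is centred at about (250,205). Both are within 3 px of the prediction, so I'll press down.

```bash
python3 -m handwheel '{"grip":[0,0,0,0,0,0,0,0,0,0],"twist":[0,0,0,0,0,0,0,0,0,0],"delta_pos":[[-1.5,0,0],[0,0,10],[0,0,15],[0,0,15],[0,0,10],[0,0,6],[0,0,6],[0,0,6],[0,0,6],[0,0,0]]}'
```

```text
time: 3.15
position: [0.5401, -0.1481, 0.1738]
orientation: [-3.141, -0.0, 1.525]
ft_force: [-0.2, 0.6, 0.1]
grip_width: 0.0003
grip_force: 0.0
```

```bash
python3 -m handwheel '{"grip":[0,0,0],"twist":[0,0,0],"delta_pos":[[1.5,1,4],[0,0,4],[0,0,4]]}'
python3 - <<'E'
from h import *
c=read_camera("scene");cv2.imwrite("pics/s2.png",cv2.resize(c["image"][90:330,260:500,::-1],None,fx=2.5,fy=2.5,interpolation=cv2.INTER_CUBIC))
s=read_state(); print(s["position"],s["ft_force"])
E
```

```text
time: 3.45
position: [0.5416, -0.1469, 0.1624]
orientation: [3.141, 0.001, 1.525]
ft_force: [-0.1, -2.3, 2.2]
grip_width: -0.0001
grip_force: 1.3
[ 0.54141683 -0.1467605   0.16174527] [ 1.35710605 -1.40876382  1.93681367]
```

View pics/s2.png

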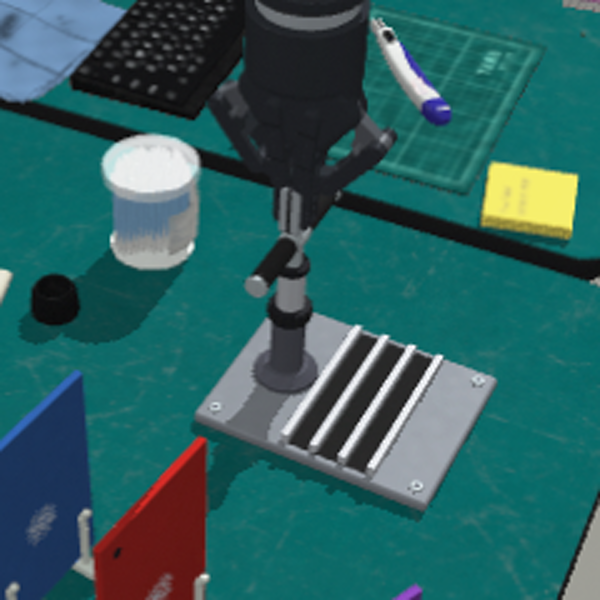

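The fingers are on the bar's middle (crop 290,240) and the inner tube is sliding down. I'll keep pressing.

```bash
python3 -m handwheel '{"grip":[0,0,0,0,0,0,0],"twist":[0,0,0,0,0,0,0],"delta_pos":[[0,0,5],[0,0,5],[0,0,5],[0,0,5],[0,0,5],[0,0,4],[0,0,0]]}'
```

```text
time: 4.2
position: [0.5415, -0.1466, 0.133]
orientation: [3.141, -0.0, 1.525]
ft_force: [0.1, -0.9, 0.6]
grip_width: -0.0001
grip_force: 0.3
```

```bash
python3 -m handwheel '{"grip":[0,0,0],"twist":[0,0,0],"delta_pos":[[0,0,2],[0,0,2],[0,0,0]]}'
```

```text
time: 4.5
position: [0.5415, -0.1466, 0.1294]
orientation: [3.141, -0.0, 1.525]
ft_force: [0.0, -0.8, 3.4]
grip_width: -0.0002
grip_force: 1.6
```

```bash
python3 -m handwheel '{"grip":[0,0,0],"twist":[0,0,0],"delta_pos":[[0,0,1.5],[0,0,1.5],[0,0,0]]}'
```

```text
time: 4.8
position: [0.5415, -0.1466, 0.1265]
orientation: [3.141, 0.0, 1.525]
ft_force: [-1.3, -0.2, 3.5]
grip_width: 0.0
grip_force: 2.0
```

```bash
python3 -m handwheel '{"grip":[0,0,0],"twist":[0,0,0],"delta_pos":[[0,0,1],[0,0,1],[0,0,0]]}'
```

```text
time: 5.1
position: [0.5416, -0.1466, 0.1261]
orientation: [3.14, 0.0, 1.525]
ft_force: [-2.9, 1.1, 15.6]
grip_width: -0.0004
grip_force: 7.6
```

```bash
python3 -m handwheel '{"grip":[0,0,0],"twist":[0,0,0],"delta_pos":[[0,0,1],[0,0,1],[0,0,0]]}'; python3 -m handwheel '{"grip":[0,0,0,0.5,0.5,0.5],"twist":[0,0,0,0,0,0],"delta_pos":[[0,0,-5],[0,0,-15],[0,0,-30],[0,0,-40],[0,0,-30],[0,0,0]]}'
python3 -c "
from h import *
s=read_state();p=s['position'];print(p,s['orientation'],s['ft_force'],s['grip_width'],tool(.6037-p[0],.1052-p[1],0,s['orientation'][2]))"
```

```text
time: 5.4
position: [0.5417, -0.1467, 0.1259]
orientation: [3.139, 0.001, 1.525]
ft_force: [-6.7, 1.6, 26.4]
grip_width: 0.0002
grip_force: 13.2
time: 6.0
position: [0.5439, -0.1472, 0.2465]
orientation: [3.133, 0.002, 1.525]
ft_force: [-1.3, -0.4, -0.0]
grip_width: 0.0423
grip_force: 0.0
[ 0.54388896 -0.14715857  0.24651233] [3.13326737e+00 1.85888986e-03 1.52489958e+00] [-1.25017429 -0.35515929 -0.01203212] 0.04231923653634571 [254.8  48.2   0. ]
```

```bash
python3 -m handwheel '{"grip":[0.5,0.5,0.5,0.5,0.5,0.5,0.5,0.5,0.5,0.5,0.5],"twist":[0,0,0,0,0,0,0,0,0.125,0,0],"delta_pos":[[20,4,0],[35,7,0],[40,7.5,0],[40,7.5,0],[40,7.5,0],[40,7.5,0],[25,4.5,0],[15,3,0],[0,0,0],[0,0,0],[0,0,0]]}'
python3 - <<'E'
from h import *
import pickle
c=read_camera("wrist"); pickle.dump(c,open("w2.pkl","wb")); cv2.imwrite("pics/w2.png",c["image"][:,:,::-1])
s=read_state(); print(s["position"],s["orientation"],s["ft_force"],c["xyz"])
R=Ro.from_euler("z",-.1705).as_matrix()
print(proj(c,[R@[q,w,.17]+[.6037,.1052,0] for q in(-.003,.003) for w in (.05,-.05)]))
E
```

```text
time: 7.1
position: [0.6009, 0.1053, 0.2415]
orientation: [-3.14, 0.001, 1.402]
ft_force: [0.5, 0.7, -0.3]
grip_width: 0.0429
grip_force: 0.0
[0.60099936 0.10515212 0.24172037] [-3.14044689e+00  5.00066781e-04  1.40127427e+00] [-0.30814345  0.49269425  0.54039945] [0.61448219 0.17291683 0.36690657]
[[318.18692347 166.06675658]
 [318.49948214 357.50295509]
 [331.13699112 166.08420374]
 [329.8378162  357.51880174]]
```

View pics/w2.png

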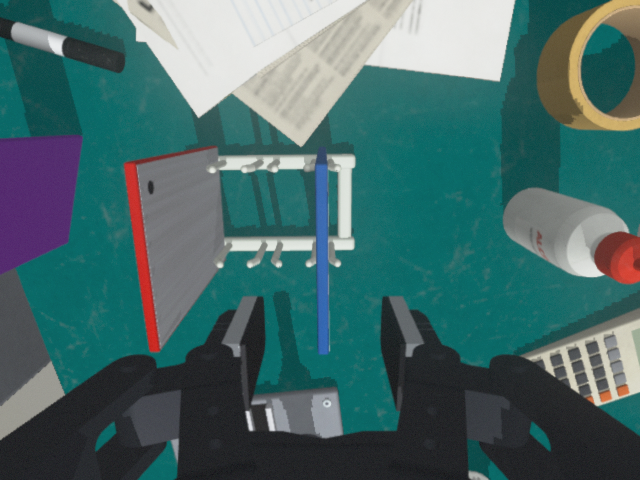

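The blue top edge runs from (322,163) to (324,353), within about 2 px of prediction, and lies between the fingers with the lattice side towards red. I'll descend and grip.

```bash
python3 -m handwheel '{"grip":[0.5,0.5,0.5,0.5,0.5,0.5,0.5,0.5,0.05,0.05,0.05,0.05,0.05,0.05],"twist":[0,0,0,0,0,0,0,0,0,0,0,0,0,0],"delta_pos":[[2,1.5,10],[0,0,15],[0,0,15],[0,0,15],[0,0,10],[0,0,7],[0,0,2],[0,0,0],[0,0,0],[0,0,0],[0,0,0],[0,0,0],[0,0,0],[0,0,0]]}' 60
```

```text
time: 8.55
position: [0.6033, 0.1077, 0.1691]
orientation: [3.141, -0.0, 1.4]
ft_force: [-3.2, -0.0, 5.2]
grip_width: 0.0045
grip_force: 37.9
```

```bash
python3 -m handwheel '{"grip":[0,0,0,0,0,0,0,0,0,0,0,0],"twist":[0,0,0,0,0,0,0,0,0,0,0,0],"delta_pos":[[0,0,0],[0,0,0],[0,0,-5],[0,0,-10],[0,0,-15],[0,0,-20],[0,0,-20],[0,0,-20],[0,0,-20],[0,0,-15],[0,0,-5],[0,0,0]]}' 80
python3 - <<'E'
from h import *
import pickle
c=read_camera("wrist"); pickle.dump(c,open("w3.pkl","wb")); cv2.imwrite("pics/w3.png",c["image"][:,:,::-1])
s=read_state(); p=s["position"]; print(p,s["orientation"],s["ft_force"],s["grip_width"],tool(.4788-p[0],-.1433-p[1],0,s["orientation"][2]))
E
```

```text
time: 9.75
position: [0.6037, 0.1075, 0.2991]
orientation: [3.14, -0.0, 1.4]
ft_force: [0.2, -0.1, -2.8]
grip_width: 0.0041
grip_force: 78.5
[0.60307898 0.10751421 0.29806272] [-3.14142194e+00  6.84268832e-05  1.39966924e+00] [-0.40895774 -0.53066165 -3.01630514] 0.004116336015895265 [-268.3  -79.8    0. ]
```

View pics/w3.png

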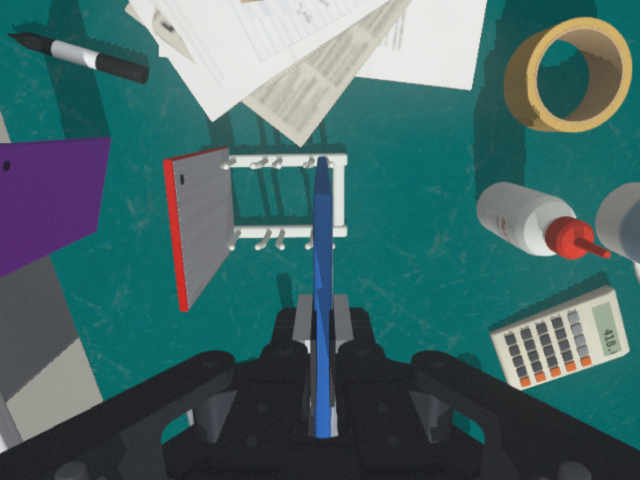

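The panel is held straight and upright, with its top edge running down column 322. I'll carry it over the stand.

```bash
python3 -m handwheel '{"grip":[0,0,0,0,0,0,0,0,0,0,0,0,0],"twist":[0,0,0,0,0,0,0,0,0,-0.06,-0.063,0,0],"delta_pos":[[-13.4,-4,0],[-26.8,-8,0],[-37.6,-11.2,0],[-37.6,-11.2,0],[-37.6,-11.2,0],[-37.6,-11.2,0],[-37.6,-11.2,0],[-26.8,-8,0],[-13.4,-4,0],[0,0,0],[0,0,0],[0,0,0],[0,0,0]]}'
python3 - <<'E'
from h import *
import pickle
for n in("wrist","scene"):
    c=read_camera(n); pickle.dump(c,open(n+"4.pkl","wb"))
    if n=="wrist": cv2.imwrite("pics/w4.png",c["image"][:,:,::-1]); print(proj(c,[[.4788,-.1433,.01]]))
s=read_state(); p=s["position"]; print(p,s["orientation"],s["ft_force"],s["grip_width"],tool(.4788-p[0],-.1433-p[1],0,s["orientation"][2]))
E
```

```text
time: 11.1
position: [0.4784, -0.143, 0.2978]
orientation: [-3.141, -0.001, 1.522]
ft_force: [0.1, -0.8, -3.2]
grip_width: 0.0044
grip_force: 78.4
[[321.08805386 196.96807729]]
[ 0.47861975 -0.14296506  0.2980295 ] [-3.14105174e+00 -2.98086512e-04  1.52225856e+00] [-0.02608945 -0.8085645  -3.14893503] 0.004170485089934268 [-0.3  0.2  0. ]
```

View pics/w4.png

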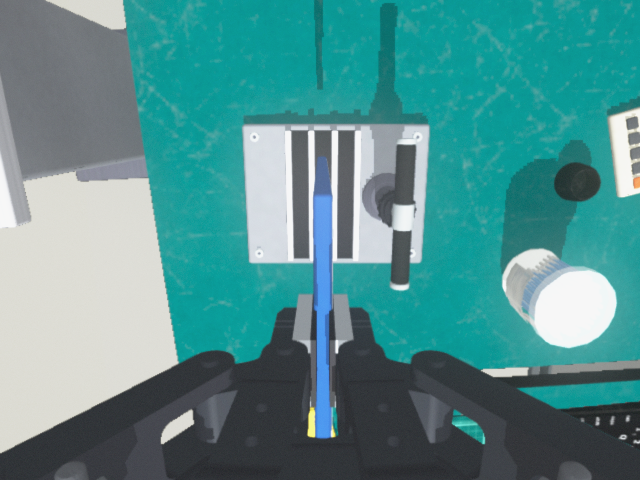

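The panel hangs over the middle groove, at about (323,195) between ribs at 312 and 335. I'll get the ribs numerically.

Run:
```python
from h import *
import pickle
c=pickle.load(open("wrist4.pkl","rb")); g=c["image"].min(2).astype(float)
R=Ro.from_euler("z",-.0475).as_matrix()
for v in (138,145,152,240,250):
    r=g[v-2:v+3,275:375].mean(0); m=r>r.max()*.6
    e=np.flatnonzero(np.diff(m.astype(int)))+275.5; print(v,e)
    P=[atz(c,(x,v),.018) for x in e]; print(np.round([(R.T@(q-[.4863,-.1437,0]))[0]*1000 for q in P],1))
# panel bottom end
b=c["image"].astype(int)
for v in (162,175,200,230,260):
    m=(b[v,:,2]-b[v,:,0]>50)&(b[v,:,1]<110); x=np.flatnonzero(m); x=x[(x>300)&(x<345)]; print(v,x.min(),x.max())
R2=Ro.from_euler("z",-.0487).as_matrix(); p=[.4786,-.143,0]
for z in(.14,.30): print(z,proj(c,[R2@[q,w,z]+p for q in(-.003,.003) for w in(.05,-.05)]).round(1).tolist())
```

```text
138 [291.5 307.5 314.5 330.5 337.5 353.5]
[-35.1 -20.1 -13.5   1.5   8.1  23.1]
145 [291.5 307.5 314.5 330.5 337.5 353.5]
[-35.2 -20.1 -13.5   1.5   8.1  23.2]
152 [291.5 307.5 314.5 330.5 337.5 353.5]
[-35.3 -20.2 -13.6   1.6   8.2  23.3]
240 [293.5 308.5 313.5 331.5 336.5 352.5]
[-35.2 -20.2 -15.2   2.8   7.8  23.8]
250 [293.5 308.5 313.5 331.5 336.5 352.5]
[-35.4 -20.3 -15.3   2.8   7.9  24. ]
162 317 325
175 316 325Traceback (most recent call last):
  File "<stdin>", line 12, in <module>
    return umr_minimum(a, axis, None, out, keepdims, initial, where)
ValueError: zero-size array to reduction operation minimum which has no identity
```

```bash
python3 -m handwheel '{"grip":[0,0,0,0,0,0,0,0,0,0,0,0,0],"twist":[0,0,0,0,0,0,0,0,0,0,0,0,0],"delta_pos":[[0,1.2,5],[0,0,12],[0,0,18],[0,0,20],[0,0,20],[0,0,18],[0,0,12],[0,0,7],[0,0,4],[0,0,4],[0,0,3],[0,0,3],[0,0,0]]}'
```

```text
time: 12.5
position: [0.4799, -0.1433, 0.1723]
orientation: [3.142, 0.0, 1.523]
ft_force: [-0.2, 0.6, -2.8]
grip_width: 0.0039
grip_force: 78.4
```

```bash
python3 -m handwheel '{"grip":[0,0,0,0],"twist":[0,0,0,0],"delta_pos":[[0,0,1.5],[0,0,1],[0,0,0.8],[0,0,0]]}'
```

```text
time: 12.9
position: [0.4801, -0.1435, 0.1692]
orientation: [3.141, 0.0, 1.523]
ft_force: [0.8, -0.5, -1.8]
grip_width: 0.0039
grip_force: 78.6
```

```bash
python3 -m handwheel '{"grip":[0,0,0],"twist":[0,0,0],"delta_pos":[[0,0,0.6],[0,0,0.5],[0,0,0]]}'
```

```text
time: 13.2
position: [0.4807, -0.1435, 0.1692]
orientation: [3.139, 0.0, 1.523]
ft_force: [-1.0, -0.3, 6.5]
grip_width: 0.0041
grip_force: 79.9
```

The panel is down on the groove floor. Next I'll unload, open a little and start the lean, with the panel supported between the fingers.

```bash
python3 -m handwheel '{"grip":[0,0.16,0.16,0.16,0.16,0.16,0.16,0.16],"twist":[0,0,0,0,0,0,0,0],"delta_pos":[[0,0,-1],[0,0,0],[0,1,0],[0,1,0],[0,1,0],[0,1,0],[0,0,0],[0,0,0]]}' 30
python3 -c "
from h import *
import pickle
pickle.dump([read_camera('wrist'),read_camera('scene')],open('a.pkl','wb'))
b=pickle.load(open('a.pkl','rb'))[0]['image'].astype(int)
for v in (200,230,260,350):
    m=(b[v,:,2]-b[v,:,0]>40); x=np.flatnonzero(m); x=x[(x>280)&(x<365)]; print(v,x.min() if len(x) else 0,x.max() if len(x) else 0)
print(read_state())"
```

```text
time: 14.0
position: [0.4839, -0.1435, 0.1689]
orientation: [-3.141, -0.0, 1.523]
ft_force: [-0.3, -0.5, 0.7]
grip_width: 0.0137
grip_force: 0.0
200 301 319
230 301 320
260 302 320
350 302 341
{'time': 14.1, 'joint_positions': array([-3.72028728e-01,  2.88050211e-01,  1.76200548e+00, -5.78836759e-06,
        1.09169328e+00, -3.24060362e-01]), 'joint_vel': array([-5.90787210e-04, -7.53926698e-04, -4.68688768e-05, -2.26657528e-04,
       -1.20103531e-03, -1.52697919e-03]), 'tau': array([ 1.04260739e-02, -4.05890179e+01, -2.13530284e+01,  4.57866918e-03,
       -1.17068208e-02,  2.19162798e-04]), 'position': array([ 0.48385025, -0.14350099,  0.16886331]), 'orientation': array([-3.14144283e+00, -4.49071224e-05,  1.52283063e+00]), 'ft_force': array([-0.07594198,  0.15036704, -0.30783417]), 'torque': array([-0.03140454,  0.02270459, -0.01769676]), 'grip_force': 0.025618899380788207, 'grip_width': 0.01350747016797898}
```

```bash
python3 -m handwheel '{"grip":[0.16,0.16,0.16,0.16,0.17,0.17,0.18,0.18,0.19,0.19,0.2,0.2,0.21,0.21],"twist":[0,0,0,0,0,0,0,0,0,0,0,0,0,0],"delta_pos":[[0,1.5,0],[0,1.5,0],[0,1.5,0],[0,1.5,0.3],[0,2.5,0.3],[0,2.5,0.4],[0,2.5,0.4],[0,3,0.5],[0,3,0.5],[0,3,0.6],[0,3,0.8],[0,3,0.8],[0,3,0.9],[0,0,0]]}'
python3 -c "
from h import *
import pickle
s=read_camera('scene');cv2.imwrite('pics/s5.png',cv2.resize(s['image'][90:330,260:500,::-1],None,fx=2.5,fy=2.5,interpolation=cv2.INTER_CUBIC))
print(read_state()['ft_force'],read_state()['position'])
for X in (5,30,45,60): print(X, proj(s,[Ro.from_euler('z',-.0475).as_matrix()@[X*1e-3,.05,.165]+[.4803,-.143,0]]))
"
```

```text
time: 15.5
position: [0.5159, -0.1451, 0.1633]
orientation: [3.141, 0.0, 1.523]
ft_force: [1.0, 1.1, 0.4]
grip_width: 0.0177
grip_force: 0.2
[1.8136649  0.80802061 0.38496339] [ 0.51560356 -0.14503833  0.16332976]
5 [[397.94362379 200.07879991]]
30 [[383.64192235 195.11503849]]
45 [[375.17945073 192.18157675]]
60 [[366.80548521 189.28145793]]
```

View pics/s5.png

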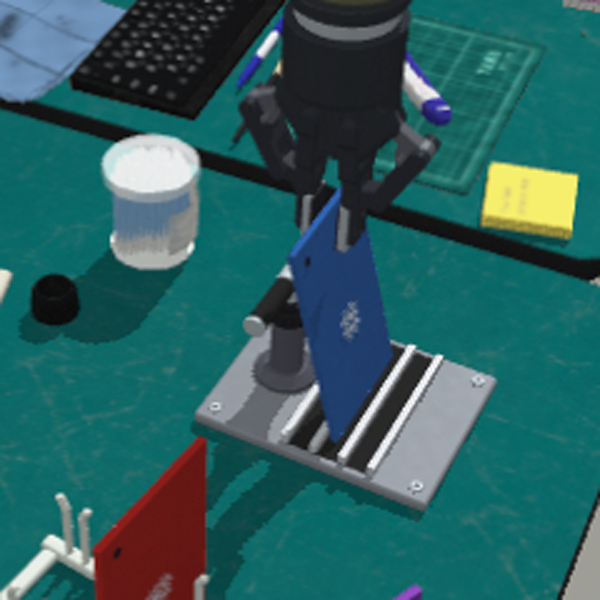

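The panel is leaning about 15° in the middle groove, with its foot at crop (335,440), between the fingers and near the bar. I'll carry on with the lean.

```bash
python3 -m handwheel '{"grip":[0.22,0.22,0.23,0.23,0.24,0.25,0.25,0.26,0.26,0.26],"twist":[0,0,0,0,0,0,0,0,0,0],"delta_pos":[[0,2.5,0.8],[0,2.8,0.9],[0,2.8,1],[0,2.8,1],[0,2.8,1.1],[0,2.8,1.1],[0,2.8,1.2],[0,2.5,1.2],[0,2,1.1],[0,0,0]]}'
```

```text
time: 16.55
position: [0.5396, -0.1462, 0.1539]
orientation: [3.141, 0.0, 1.523]
ft_force: [0.5, 0.1, 0.1]
grip_width: 0.0222
grip_force: 0.4
```

```bash
python3 -m handwheel '{"grip":[0.27,0.27,0.28,0.28,0.29,0.29,0.3,0.3],"twist":[0,0,0,0,0,0,0,0],"delta_pos":[[0,2,1.1],[0,2,1.2],[0,2,1.2],[0,2,1.2],[0,2,1],[0,2,0.8],[0,0,0],[0,0,0]]}'
python3 - <<'E'
from h import *
s=read_camera('scene'); b=s['image'].astype(int); print(read_state()['ft_force'])
# blue panel mask in the stand area: largest dark-blue component
m=((b[:,:,2]-b[:,:,0]>50)&(b[:,:,2]-b[:,:,1]>35)).astype(np.uint8)
m[:, :360]=0; m[:150]=0; m[:,440:]=0
k,l,st,_=cv2.connectedComponentsWithStats(m); i=1+st[1:,4].argmax(); ys,xs=np.where(l==i); print(st[i])
P=np.c_[xs,ys].astype(np.float32); h=cv2.convexHull(P); print(cv2.approxPolyDP(h,4,True)[:,0].tolist())
R=Ro.from_euler("z",-.0475).as_matrix()
for th in (24,28,31,34):
    a=np.radians(th)
    q=lambda X,y,Z:R@[X,y,Z]+[.4803,-.143,0]
    # rear corner at -2.8mm
    print(th,proj(s,[q(-.0028-.006*np.cos(a)+L*np.sin(a),y,.010+.006*np.sin(a)+L*np.cos(a)) for y,L in((.05,0),(.05,.16),(-.05,.16),(-.05,0))]).round(0).tolist())
E
```

```text
time: 17.35
position: [0.551, -0.1467, 0.1474]
orientation: [-3.141, -0.0, 1.523]
ft_force: [-0.1, -0.7, 0.1]
grip_width: 0.0255
grip_force: 0.0
[ 0.11057053 -0.62057101 -0.09710625]
[ 360  166   57  100 2720]
[[394.0, 265.0], [360.0, 199.0], [360.0, 186.0], [376.0, 166.0], [391.0, 176.0], [416.0, 229.0]]
24 [[399.0, 268.0], [368.0, 193.0], [394.0, 160.0], [421.0, 233.0]]
28 [[398.0, 268.0], [363.0, 193.0], [389.0, 160.0], [421.0, 233.0]]
31 [[398.0, 268.0], [359.0, 193.0], [385.0, 161.0], [421.0, 233.0]]
34 [[398.0, 268.0], [355.0, 194.0], [381.0, 161.0], [421.0, 233.0]]
```

```bash
python3 -m handwheel '{"grip":[0.32,0.34,0.36,0.38,0.4,0.4,0.4],"twist":[0,0,0,0,0,0,0],"delta_pos":[[0,0.8,0],[0,0.8,0],[0,0.8,0],[0,0.8,0],[0,0.8,0],[0,0,0],[0,0,0]]}'
cat > chk.py <<'E'
from h import *
s=read_camera('scene'); b=s['image'].astype(int); S=read_state(); print(S['ft_force'],S['position'])
m=((b[:,:,2]-b[:,:,0]>50)&(b[:,:,2]-b[:,:,1]>35)).astype(np.uint8)
m[:, :340]=0; m[:150]=0; m[:,440:]=0
k,l,st,_=cv2.connectedComponentsWithStats(m); i=1+st[1:,4].argmax(); ys,xs=np.where(l==i)
h=cv2.convexHull(np.c_[xs,ys].astype(np.float32)); print(cv2.approxPolyDP(h,3,True)[:,0].tolist())
E
python3 chk.py
```

```text
time: 18.1
position: [0.5551, -0.1469, 0.1475]
orientation: [-3.142, -0.0, 1.523]
ft_force: [-0.4, -0.1, 0.4]
grip_width: 0.0339
grip_force: 0.0
[ 0.80663622 -0.93281018  0.7386203 ] [ 0.55509103 -0.14692758  0.14749794]
[[394.0, 265.0], [356.0, 191.0], [376.0, 166.0], [391.0, 176.0], [416.0, 229.0]]
```

```bash
python3 -m handwheel '{"grip":[0.45,0.5,0.55,0.6,0.6,0.6],"twist":[0,0,0,0,0,0],"delta_pos":[[0,0,0],[0,0,0],[0,0,0],[0,0,0],[0,0,0],[0,0,0]]}'; python3 chk.py; python3 -m handwheel '{"grip":[0.6,0.6,0.6,0.6,0.6,0.6,0.6,0.6],"twist":[0,0,0,0,0,0,0,0],"delta_pos":[[0,0,-4],[0,0,-8],[0,0,-15],[0,0,-25],[0,0,-30],[0,0,-25],[0,0,-10],[0,0,0]]}'; python3 chk.py
python3 - <<'E'
from h import *
import pickle
from scipy.optimize import least_squares
c=read_camera("scene"); S0=pickle.load(open("scene.pkl","rb"))
# residual scene-camera correction found earlier
c["xyz"]=np.array(c["xyz"])+[-.0013,.0001,.0005]; c["rotation"]=(Ro.from_rotvec([-.0031,.0009,-.0001])*Ro.from_euler("xyz",c["rotation"])).as_euler("xyz")
b=c['image'].astype(int); m=((b[:,:,2]-b[:,:,0]>50)&(b[:,:,2]-b[:,:,1]>35)).astype(np.uint8); m[:, :340]=0;m[:150]=0;m[:,440:]=0
k,l,st,_=cv2.connectedComponentsWithStats(m); l=l==1+st[1:,4].argmax(); ys,xs=np.where(l)
q=cv2.approxPolyDP(cv2.convexHull(np.c_[xs,ys].astype(np.float32)),5,True)[:,0]; print(q.tolist())
pick=lambda f:q[np.argmin(f(q))]
obs=[pick(lambda q:-q[:,1]),pick(lambda q:q[:,0]),pick(lambda q:q[:,1]),pick(lambda q:-q[:,0])]
R=Ro.from_euler("z",-.0475).as_matrix(); o=R@[-.0075,0,.01]+[.4875,-.1437,0]
def f(p):
    x,y,th,w=p; M=R@Ro.from_euler("zy",[w,th]).as_matrix(); foot=o+R@[x,y,.003*np.sin(th)]
    return (proj(c,[foot+M@np.array([-.003,yy,L]) for yy,L in((.05,0),(.05,.16),(-.05,.16),(-.05,0))])-np.array(obs)).ravel()
r=least_squares(f,[0,0,.5,0],x_scale=[.01,.01,.1,.1]); print("foot x,y mm, lean, yaw deg",r.x[:2]*1000,np.degrees(r.x[2:]),r.fun.round(1))
E
```

```text
time: 18.75
position: [0.5551, -0.147, 0.1475]
orientation: [3.142, -0.0, 1.523]
ft_force: [-0.1, -0.8, 0.9]
grip_width: 0.0513
grip_force: 0.0
[-0.38234852  0.83473569 -0.01936759] [ 0.55515712 -0.14694628  0.14753044]
[[394.0, 265.0], [356.0, 192.0], [378.0, 164.0], [394.0, 183.0], [416.0, 229.0]]
time: 19.6
position: [0.5561, -0.1473, 0.2666]
orientation: [3.137, 0.001, 1.523]
ft_force: [0.4, -0.4, 0.6]
grip_width: 0.0511
grip_force: 0.0
[-0.66902069  0.57959747 -0.02871843] [ 0.55522038 -0.14696577  0.26493526]
[[394.0, 265.0], [356.0, 191.0], [382.0, 160.0], [416.0, 229.0]]
[[394.0, 265.0], [356.0, 191.0], [382.0, 160.0], [416.0, 229.0]]
foot x,y mm, lean, yaw deg [ 3.54617901 -6.50467067] [29.85663135  0.51030516] [ 0.1  0.1 -0.  -0.3 -0.3 -1.6  0.2  1.7]
```

The lean measures 29.9°, square to within 0.5°, and the foot is in the middle groove. The panel is released, still and clear of the gripper, so I'll hand in.

```bash
python3 -m handwheel '{"grip":[0.6,0.6,0.6],"twist":[0,0,0],"delta_pos":[[0,0,0],[0,0,0],[0,0,0]]}'; python3 -c "from h import *; print(sign_off())"
```

```text
time: 20.0
position: [0.5547, -0.1468, 0.2634]
orientation: [-3.14, -0.001, 1.523]
ft_force: [0.9, -0.2, -0.4]
grip_width: 0.0515
grip_force: 0.0
the job is handed in; nothing more can be done
None
```

I pushed the rest fully home, then leaned the blue panel on it from the middle groove, painted side to the front, measured at about 30° and square within 1°, and handed the job in at 20 s; `sign_off` gave no verdict, and the last image fit put the panel about 6.5 mm off centre (limit 15 mm).

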